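Make up two microscope kits on the school lab bench

TASK

Make up the two microscope kits from the parts standing about on the bench. Into the long, three-compartment tray go the wide eyepiece in the large compartment, the oil bottle in the middle one and the long objective in the small one at the other end; into the short, two-compartment tray go the slim eyepiece in the large compartment and the short objective in the small one. Stand every part upright on the tray's floor, set it down gently without dropping it, and leave the slide box, petri dish and beaker where they are.

Things in the scene. Friction and masses are not known exactly. Their poses are not given: they have to be found in the camera images.
- long_tray: Fixed open wooden tray, 164 mm (own y) by 62 mm (own x), three compartments in a row. Floor 4 mm thick, walls and dividers 4 mm thick, 12 mm high over the bench. Origin: centre of underside, z up. Large compartment (64 mm along y, 54 across), centre y = +46 mm, at the +y end, where a brass knob stands out 14 mm. Small ones (42 mm along y, 54 across): centres y = -11 mm (middle) and -57 mm (far end).
- short_tray: Fixed open wooden tray, 118 mm (own y) by 62 mm (own x), two compartments in a row. Floor 4 mm thick, walls and dividers 4 mm thick, 12 mm high over the bench. Origin: centre of underside, z up. Large compartment (64 mm along y, 54 across), centre y = +23 mm, at the +y end, where a brass knob stands out 14 mm. Small one (42 mm along y, 54 across): centre y = -34 mm.
- wide_eyepiece_mid (a point): Wide eyepiece, short and broad, stands upright on the bench, 40 mm high: steel foot 30 mm in diameter and 10 mm high, above it a black barrel 38 mm in diameter with a large lens in its flat top. About 80 g. The point is its centre, 20 mm above its underside; z up along its axis.
- slim_eyepiece_mid (a point): Slim eyepiece, tall, stands upright, 62 mm high: steel tube 23 mm in diameter up to 46 mm, above it a black cap 30 mm in diameter with a small lens. About 60 g. The point is its centre, 31 mm above its underside; z up along its axis.
- long_objective_mid (a point): Long objective, stands upright nose up, 54 mm high: brass thread 20 mm in diameter for the lowest 5 mm, steel barrel 24 mm in diameter up to 40 mm, then a dark cone-shaped nose that narrows to 10 mm. About 90 g. The point is its centre, 27 mm above its underside; z up along its axis.
- short_objective_mid (a point): Short objective, stands upright, 34 mm high: brass thread 20 mm in diameter for the lowest 5 mm, then a steel barrel 26 mm in diameter with a flat top and a lens in it. About 60 g. The point is its centre, 17 mm above its underside; z up along its axis.
- oil_bottle_mid (a point): Closed immersion-oil bottle, stands upright, 56 mm high: amber glass body 28 mm in diameter up to 38 mm, a short shoulder, white cap 17 mm in diameter from 43 mm to the top. About 35 g. The point is its centre, 28 mm above its underside; z up along its axis.
- slide_box: Bystander: closed grey plastic slide box with a black seam, 80 mm (own x) by 30 mm by 20 mm high, loose on the bench. Origin: centre of the underside.
- petri_dish: Bystander: closed round glass dish with pale filter paper on top, 60 mm in diameter, 15 mm high, loose on the bench. Origin: centre of the underside.
- beaker: Bystander: small empty glass beaker, 42 mm in diameter at the rim, 60 mm high, loose on the bench. Origin: centre of the underside.
Things that resemble listed ones, but are neither listed nor needed, are in the scene too. Leave any turquoise look-alike of the long_tray alone.

How it is judged:
At the end, for the whole second after the job is handed in: Each part is upright (0.12 rad) on the tray floor (height within 3 mm) in its own compartment: centre within 18 mm across the tray and, along it, 20 mm (wide eyepiece), 22 mm (slim eyepiece) or 14 mm (small compartments) of its centre; released and at rest (x of wide_eyepiece_mid in the frame of long_tray between -0.018 and 0.018 m and y of wide_eyepiece_mid in the frame of long_tray between 0.026 and 0.066 m and z of wide_eyepiece_mid in the frame of long_tray between 0.021 and 0.027 m and angle between each of wide_eyepiece_mid, oil_bottle_mid, long_objective_mid, slim_eyepiece_mid, short_objective_mid's own z axis and vertical below 0.12 rad and linear speed of each of wide_eyepiece, oil_bottle, long_objective, slim_eyepiece, short_objective below 0.02 m/s and x of oil_bottle_mid in the frame of long_tray between -0.018 and 0.018 m and y of oil_bottle_mid in the frame of long_tray between -0.025 and 0.003 m and z of oil_bottle_mid in the frame of long_tray between 0.029 and 0.035 m and x of long_objective_mid in the frame of long_tray between -0.018 and 0.018 m and y of long_objective_mid in the frame of long_tray between -0.071 and -0.043 m and z of long_objective_mid in the frame of long_tray between 0.028 and 0.034 m and x of slim_eyepiece_mid in the frame of short_tray between -0.018 and 0.018 m and y of slim_eyepiece_mid in the frame of short_tray between 0.001 and 0.045 m and z of slim_eyepiece_mid in the frame of short_tray between 0.032 and 0.038 m and x of short_objective_mid in the frame of short_tray between -0.018 and 0.018 m and y of short_objective_mid in the frame of short_tray between -0.048 and -0.02 m and z of short_objective_mid in the frame of short_tray between 0.018 and 0.024 m); the robot touches nothing.
It fails at once if a part is dropped (falls free at more than 0.6 m/s, about 18 mm of fall) ((linear speed of wide_eyepiece above 0.6 m/s and contact force between wide_eyepiece and the fingers below 0.01 N) or (linear speed of oil_bottle above 0.6 m/s and contact force between oil_bottle and the fingers below 0.01 N) or (linear speed of long_objective above 0.6 m/s and contact force between long_objective and the fingers below 0.01 N) or (linear speed of slim_eyepiece above 0.6 m/s and contact force between slim_eyepiece and the fingers below 0.01 N) or (linear speed of short_objective above 0.6 m/s and contact force between short_objective and the fingers below 0.01 N)).
It fails at once if the slide box is pushed more than 25 mm from its place or tipped over (distance of slide_box from where it was at the start of the episode above 0.025 m or angle between slide_box's own z axis and vertical above 0.3 rad).
It fails at once if the petri dish is pushed more than 25 mm from its place or tipped over (distance of petri_dish from where it was at the start of the episode above 0.025 m or angle between petri_dish's own z axis and vertical above 0.3 rad).
It fails at once if the beaker is pushed more than 25 mm from its place or tipped over (distance of beaker from where it was at the start of the episode above 0.025 m or angle between beaker's own z axis and vertical above 0.3 rad).
It also fails if it takes over 106 s, if anything falls off the work surface, if the arm or the gripper's body presses on something with over 40 N, if the wrist force passes 120 N, or if a joint passes its speed limit or range.

ROBOT

A 6-joint arm with a two-finger parallel gripper is mounted at the origin on the work surface. World frame = base frame: x ahead of the robot, y to its left, z up, the work surface at z = 0. Lengths are in m, angles in rad, forces in N, time in s.
With the tool pointing down it reaches from about 0.25 to 0.725 m from the base axis. Payload 4 kg.
Tool frame: the origin (TCP) lies midway between the tips of the shut fingers; the grasp point (between the pads) lies grasp_offset behind it (grasp_offset is the distance from the TCP to the grasp point, in m); z points along the fingers, y is the line along which they close (so a half turn about z gives the same grasp; the last joint's range is limited). The gripper opens to 85 mm and grips with 20 to 120 N. Pads are 22 mm wide; open, the fingers measure 114 mm over their backs; the gripper's body (76 mm by 85 mm) begins 54 mm behind the grasp point. The pads swing forward as they close: fully open they stand 13 mm farther back than shut.
Start: joints at [-1.139, 0.241, 0.005, 1.335, 0, 1.571], TCP at [0.209, -0.454, 0.231] pointing down, gripper open.
Joint ranges: [-2.72, 2.72], [-1.05, 1.87], [-1.09, 1.28], [-1.99, 2.15], [-1.42, 1.44], [-3.14, 3.14]. Speed limits (rad/s): [2.79, 2.79, 3.14, 3.14, 3.14, 3.14].

INTERFACE

Orientations are given as a rotation vector (axis times angle).
In Python, from plant import * gives the robot as it stands.
- The arm moves only by the tool drive_tool, never from a script. Its argument "motion" is a list of rows, each a list of 7 numbers: the turn, a rotation vector about the tool's x, y, z in degrees, then the shift along the tool's x, y, z in mm, then the opening, from 0 (shut) to 1 (fully open). In form: [[rx, ry, rz, x, y, z, fingers], ...]. A call has 1 to 20 rows; each row is the pose to reach, as a shift and turn from the pose commanded when the call began, along the tool's axes at that moment; what a row does not reach only later rows make up. A row lasts 1/10 s, in which the tool goes at most 50 mm and 8.59 degrees, less where a joint would pass 70% of its speed; a pose out of reach is approached as far as the arm can. A call with a gripper value outside its range is refused whole. The fingers move at their own pace and stop on an object; the grip force is fixed at half the most. Time passes only in rows, so rows that repeat a pose let the fingers close. It gives the time, the measured TCP pose, the force, the opening and the grip force at its end, in the units of the state.
- state(): the state, without advancing time (a new reading comes with each control period).
- get_image(name): name is "side" or "top" or "wrist"; returns a dict with "pixels" (400x640x3 uint8, red, green, blue), "depth" (400x640 float32, m along the optical axis (not along the pixel's ray), 0 where there is no reading), "vertical_fov" (degrees; the focal length in pixels is half the picture's height over the tangent of half this angle, whatever the lens; pixels are square), "cx", "cy" (the principal point, pixels), "k1" (the pictures are not rectified: a ray, as slopes to the right and down, at radius r is drawn at 1 + k1 r^2 times it, then the intrinsics apply), "rvec" (rotation vector, rad) and "tvec" (3), from world to camera coordinates, as OpenCV has them. Camera axes: x right, y down, z forward; pixel columns grow to the right and rows downward; lengths in m; the calibration is good to about 2 mm. A picture is of the moment at which its call begins.
- hand_in(): hands the job in; it is judged then, once.
Trained networks look in the newest picture that a camera, given by its name, has taken for a name from the list of things; names that differ only in an ending like _2 or _b are one class to them, and where a whole thing is asked for, a point or a joint stands for the part that bears it (a point fixed in the world has none). Each returns a list of dicts, best first, with "conf" (0 to 1); they miss things now and then, are a little off and sometimes report something else, mostly with a low value. They report only what shows in the picture. A call takes as long as a camera call. They do not tell look-alikes from the thing itself.
- recognise(camera, name): "rect" ([centre column, centre row, width, height] in pixels, round what is visible of it).
- regions_of(camera, name): "region" (400x640 bool, what is visible of it) and "rect" ([centre column, centre row, width, height] in pixels, round what is visible of it).
- mark_of(camera, name): "centre" ([row, column] in pixels: a listed point, or the origin of a listed thing).
The state is a dict: "time_s": time; "qpos": joint angles; "qd": joint speeds; "joint_efforts": joint torques, N m; "tcp_pos": TCP position; "ee_rot": TCP orientation; "wrist_force": force on the tool from outside, world axes, zero at the start; "torque": the same for the moment, N m; "width": finger opening in m; "grasp_force": force on a finger pad.
Only numpy, scipy, OpenCV 4.12 (cv2) and the standard library are available. Lean on these libraries where they do the work, as an engineer would, in place of code of your own. Each camera call takes 0.05 s, during which the arm holds its last target. There are 200 camera calls.

## Working session

There is one attempt and no reset: what is moved stays moved. The work goes in short steps, Python scripts to look and compute and a tool call to move; the robot and the scene stay as the last step left them, time stands still between calls to the robot, and variables do not carry over. Pictures are saved under pics/ and viewed, at most 14 in all, crops included, and the job is handed in when it is done.

Besides the shell and the picture viewer there is one more tool, called after "Call:" as name([rows], argument=value, ...), one row to a line, values as JSON. drive_tool: Moves the arm, as the interface text tells. Its arguments: {"type":"object","properties":{"motion":{"type":"array"}},"required":["motion"]}

```bash
ls; mkdir -p pics; cat > h.py <<'E'
from plant import *
import numpy as np, cv2
from scipy.spatial.transform import Rotation as R
def cam(im):
    f=im["pixels"].shape[0]/2/np.tan(np.radians(im["vertical_fov"])/2)
    K=np.array([[f,0,im["cx"]],[0,f,im["cy"]],[0,0,1]]); D=np.array([im["k1"],0,0,0,0.])
    return K,D,R.from_rotvec(im["rvec"]).as_matrix(),np.array(im["tvec"])
def ray(im,uv):
    K,D,Rm,t=cam(im)
    n=cv2.undistortPoints(np.array(uv,float).reshape(-1,1,2),K,D).reshape(-1,2)
    d=np.c_[n,np.ones(len(n))]
    return -Rm.T@t, d@Rm
def at_z(im,uv,z):
    c,d=ray(im,uv); return c+d*((z-c[2])/d[:,2])[:,None]
def at_depth(im,uv):
    c,d=ray(im,uv); uv=np.round(np.array(uv)).astype(int).reshape(-1,2)
    return c+d*im["depth"][uv[:,1],uv[:,0]][:,None]
def cloud(im,mask):
    r,c=np.nonzero(mask&(im["depth"]>0)); return at_depth(im,np.c_[c,r])
def save(im,n): cv2.imwrite(f"pics/{n}.png",im["pixels"][:,:,::-1])
E
python3 - <<'E'
from h import *
np.set_printoptions(precision=4,suppress=True)
print(state())
H={"long_tray":0.0,"short_tray":0.0,"wide_eyepiece_mid":.02,"slim_eyepiece_mid":.031,"long_objective_mid":.027,"short_objective_mid":.017,"oil_bottle_mid":.028,"slide_box":0,"petri_dish":0,"beaker":0}
for c in("top","side"):
    im=get_image(c); save(im,c+"0"); print(c,cam(im)[0][0,0],-cam(im)[2].T@cam(im)[3])
    for n,z in H.items():
        print(n,[(np.round(m["centre"]),round(m["conf"],2),at_z(im,[m["centre"][::-1]],z)[0][:2]) for m in mark_of(c,n)][:4])
E
```

```text
pics
{'time_s': 0.0, 'qpos': array([-1.139 ,  0.2414,  0.0037,  1.3352,  0.    ,  1.5708]), 'qd': array([ 0.0015, -0.0026, -0.0012,  0.001 , -0.0006, -0.0001]), 'joint_efforts': array([ -0.0003, -37.2321,  25.2406,   0.0169,  -0.    ,   0.    ]), 'tcp_pos': array([ 0.209 , -0.4535,  0.2304]), 'ee_rot': array([-3.0666, -0.6726,  0.0007]), 'wrist_force': array([ 1.0294, -0.0772,  0.5733]), 'torque': array([ 0.0555, -0.0279,  0.0201]), 'grasp_force': 0.0, 'width': 0.08544765238475206}
top 379.5432977529412 [ 0.3994 -0.0182  1.1427]
long_tray [(array([267., 448.]), 0.89, array([ 0.3122, -0.4139])), (array([267., 367.]), 0.79, array([ 0.3054, -0.1725])), (array([213., 364.]), 0.62, array([ 0.4651, -0.1612])), (array([162., 359.]), 0.21, array([ 0.6212, -0.143 ]))]
short_tray [(array([204., 260.]), 0.55, array([0.4841, 0.1535]))]
wide_eyepiece_mid [(array([188., 188.]), 0.51, array([0.526 , 0.3678]))]
slim_eyepiece_mid [(array([163., 358.]), 0.56, array([ 0.6112, -0.1379]))]
long_objective_mid [(array([159., 317.]), 0.5, array([ 0.6228, -0.0139]))]
short_objective_mid [(array([193., 430.])
[... 468 characters left out ...]
])), (array([286., 287.]), 0.81, array([ 0.3036, -0.1843])), (array([258., 351.]), 0.59, array([ 0.4684, -0.1704])), (array([179., 335.]), 0.51, array([0.6464, 0.2038]))]
short_tray []
wide_eyepiece_mid []
slim_eyepiece_mid [(array([221., 394.]), 0.51, array([ 0.6169, -0.1336]))]
long_objective_mid [(array([200., 371.]), 0.7, array([ 0.6355, -0.0094]))]
short_objective_mid [(array([257., 350.]), 0.74, array([ 0.4561, -0.187 ])), (array([288., 432.]), 0.64, array([ 0.5412, -0.3512]))]
oil_bottle_mid [(array([180., 331.]), 0.5, array([0.6054, 0.1558]))]
slide_box [(array([259., 428.]), 0.79, array([ 0.6163, -0.2615]))]
petri_dish []
beaker [(array([191., 380.]), 0.83, array([0.7246, 0.0651]))]
```

```bash
python3 - <<'E'
import cv2
for n,(a,b,c,d) in {"top0":(100,300,150,480)}.items():
    i=cv2.imread(f"pics/{n}.png")[a:b,c:d]; cv2.imwrite(f"pics/{n}c.png",cv2.resize(i,None,fx=2.4,fy=2.4,interpolation=cv2.INTER_CUBIC))
E
```

```text
(no output)
```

View pics/top0c.png

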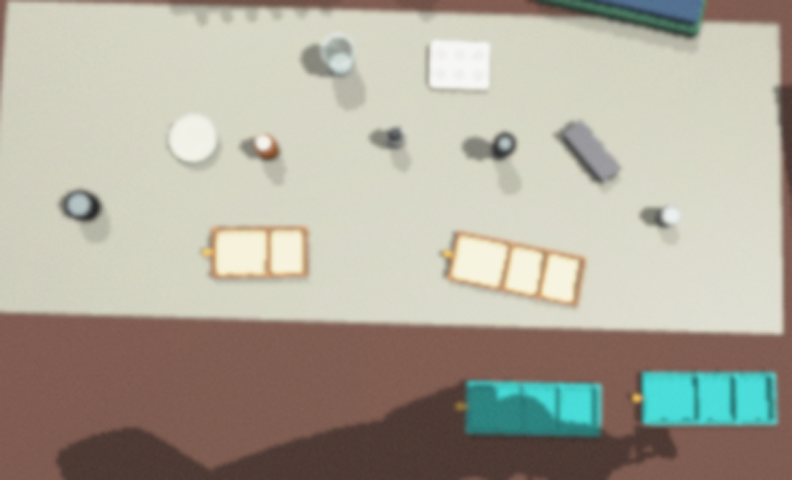

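View pics/side0.png

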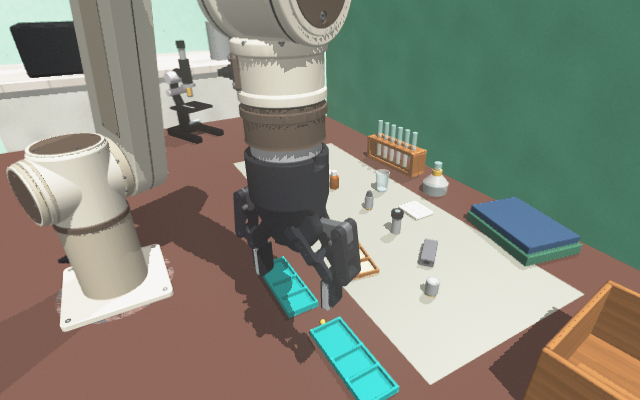

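```bash
python3 - <<'E'
from h import *
np.set_printoptions(precision=4,suppress=True)
import plant; print([n for n in dir(plant) if not n.startswith('_')][:60]); print(globals().get('grasp_offset'))
s=state(); print(R.from_rotvec(s["ee_rot"]).as_matrix())
im=get_image("top"); px=im["pixels"]; hsv=cv2.cvtColor(px,cv2.COLOR_RGB2HSV)
for n,(u,v),L in(("short",(258,205),.118),("long",(365,212),.164)):
    m=np.zeros((400,640),bool); m[v-25:v+25,u-48:u+45]=1
    h=hsv.astype(int); w=m&(h[...,0]>5)&(h[...,0]<30)&(h[...,1]>90)
    r,c=np.nonzero(w); k,l,st,_=cv2.connectedComponentsWithStats(w.astype(np.uint8)); 
    i=1+np.argmax(st[1:,4]); r,c=np.nonzero(l==i)
    P=at_z(im,np.c_[c,r],.012)[:,:2]
    print(n,len(r),cv2.minAreaRect((P*1000).astype(np.float32)))
H={"wide_eyepiece_mid":.04,"slim_eyepiece_mid":.062,"long_objective_mid":.054,"short_objective_mid":.034,"oil_bottle_mid":.056}
for n,h in H.items():
    for g in regions_of("top",n)[:2]:
        P=cloud(im,g["region"]); z=np.percentile(P[:,2],95)
        print(n,round(g["conf"],2),len(P),"z95",z,"topmean",P[P[:,2]>h-.012].mean(0) if (P[:,2]>h-.012).any() else None)
E
```

```text
['IKError', 'get_image', 'grasp_offset', 'hand_in', 'mark_of', 'recognise', 'regions_of', 'state']
0.0187
[[ 0.9082  0.4185  0.    ]
 [ 0.4185 -0.9082 -0.    ]
 [ 0.      0.     -1.    ]]
short 47 ((480.4208984375, 219.68666076660156), (19.282644271850586, 56.96657943725586), 89.68546295166016)
long 18 ((480.9817199707031, -77.97895812988281), (17.98187255859375, 11.963890075683594), 1.294437289237976)
wide_eyepiece_mid 0.47 169 z95 0.043092945344936774 topmean [0.5316 0.3744 0.0395]
slim_eyepiece_mid 0.44 79 z95 0.06522044568733021 topmean [ 0.6168 -0.1357  0.0616]
long_objective_mid 0.43 63 z95 0.055407422422823836 topmean [ 0.6276 -0.0041  0.0486]
short_objective_mid 0.57 88 z95 0.03651125034857796 topmean [ 0.5398 -0.3469  0.033 ]
short_objective_mid 0.26 1105 z95 0.01330615939036659 topmean None
oil_bottle_mid 0.53 96 z95 0.05761305027648489 topmean [0.6113 0.1546 0.0538]
```

```bash
python3 - <<'E'
from h import *
np.set_printoptions(precision=4,suppress=True)
im=get_image("top"); hsv=cv2.cvtColor(im["pixels"],cv2.COLOR_RGB2HSV).astype(int)
print(hsv[205,236:282].tolist())
for n,(u,v) in(("short",(258,205)),("long",(365,212))):
  for S in (45,60,75):
    m=np.zeros((400,640),bool); m[v-22:v+22,u-34:u+34]=1
    w=m&(hsv[...,0]<25)&(hsv[...,1]>S)
    k,l,st,_=cv2.connectedComponentsWithStats(w.astype(np.uint8))
    i=1+np.argmax(st[1:,4]); r,c=np.nonzero(l==i)
    if S==60: l=cv2.morphologyEx((l==i).astype(np.uint8),cv2.MORPH_OPEN,np.ones((2,2)));r,c=np.nonzero(l)
    P=at_z(im,np.c_[c,r],.012)[:,:2]
    print(n,S,len(r),cv2.minAreaRect((P*1000).astype(np.float32)))
for n in("short_tray","long_tray"):
  for g in regions_of("top",n)[:3]:
    r,c=np.nonzero(g["region"]);P=at_z(im,np.c_[c,r],.012)[:,:2]
    print(n,g["conf"],cv2.minAreaRect((P*1000).astype(np.float32)))
E
```

```text
[[21, 128, 229], [20, 132, 224], [17, 131, 214], [16, 104, 216], [22, 62, 234], [25, 34, 244], [27, 27, 245], [26, 26, 245], [26, 25, 245], [25, 27, 246], [25, 27, 246], [25, 27, 246], [25, 27, 246], [25, 26, 246], [25, 27, 246], [25, 27, 246], [25, 27, 246], [25, 27, 246], [25, 27, 246], [25, 27, 246], [25, 27, 246], [25, 27, 246], [27, 27, 245], [24, 32, 244], [22, 58, 234], [16, 88, 214], [16, 86, 213], [22, 55, 235], [24, 31, 244], [25, 26, 246], [25, 25, 246], [25, 25, 246], [25, 25, 246], [25, 25, 246], [25, 26, 246], [25, 25, 246], [25, 26, 246], [25, 26, 246], [24, 31, 244], [22, 54, 234], [16, 83, 210], [15, 87, 191], [17, 56, 192], [23, 29, 203], [28, 22, 213], [30, 20, 215]]
short 45 461 ((481.7275390625, 163.7665557861328), (62.84737014770508, 131.5296630859375), 1.621198058128357)
short 60 339 ((478.7850646972656, 162.11770629882812), (62.808624267578125, 128.45521545410156), 1.6208698749542236)
short 75 216 ((480.1957092285156, 165.18081665039062), (59.81620407104492, 128.4943389892578), 1.6204649209976196)
long 45 604 ((471.0768737792969, -156.5052032470703), (179.22181701660156, 65.91548919677734), 79.79557800292969)
long 60 438 ((468.12335205078125, -159.07403564453125), (177.0677032470703, 63.68850326538086), 79.79561614990234)
long 75 274 ((471.1524353027344, -155.46142578125), (175.9376678466797, 61.14448547363281), 79.68190002441406)
short_tray 0.94 ((483.2171630859375, 163.7593536376953), (59.86921691894531, 125.42398834228516), 1.6214005947113037)
long_tray 0.9 ((316.099365234375, -396.92236328125), (61.677120208740234, 174.25010681152344), 1.3051345348358154)
long_tray 0.88 ((299.21307373046875, -182.87142944335938), (67.00582885742188, 165.90567016601562), 1.4458754062652588)
long_tray 0.84 ((470.193603515625, -158.7874755859375), (165.3025665283203, 65.37708282470703), 79.041015625)
```

Call:
drive_tool([
  [0,0,-8,45,5,0,1],
  [0,0,-16,90,10,0,1],
  [0,0,-24,135,16,5,1],
  [0,0,-32,180,22,10,1],
  [0,0,-40,225,27,15,1],
  [0,0,-48,270,33,20,1],
  [0,0,-56,315,38,20,1],
  [0,0,-64,345,41,20,1],
  [0,0,-67,345,41,20,1],
  [0,0,-67,345,41,20,1],
])

```text
time_s: 2.55
tcp_pos: [0.5406, -0.3461, 0.2104]
ee_rot: [-2.185, -2.256, 0.001]
wrist_force: [-0.6, -0.0, -0.9]
width: 0.0855
grasp_force: 0.0
```

```bash
cat >> h.py <<'E'
np.set_printoptions(precision=4,suppress=True)
def tool():
    s=state(); return np.array(s["tcp_pos"]),R.from_rotvec(s["ee_rot"]).as_matrix()
def to(p):
    t,M=tool(); print("tcp",t,"yaw_y",np.degrees(np.arctan2(M[1,1],M[0,1])),"-> mm",(M.T@(np.array(p)-t)*1000).round(1))
def see(names,c="wrist",im=None):
    im=get_image(c) if im is None else im
    H={"wide_eyepiece_mid":.02,"slim_eyepiece_mid":.031,"long_objective_mid":.027,"short_objective_mid":.017,"oil_bottle_mid":.028,"long_tray":.0,"short_tray":.0}
    for n in names:
        for g in mark_of(c,n)[:2]: print(n,"mark",round(g["conf"],2),np.round(g["centre"]),at_z(im,[g["centre"][::-1]],H[n])[0][:2])
        for g in regions_of(c,n)[:2]:
            P=cloud(im,g["region"]); 
            if len(P): 
                zt=np.percentile(P[:,2],95);Q=P[P[:,2]>zt-.006]; print(n,"region",round(g["conf"],2),len(P),"ztop",zt,"mid",(Q.min(0)+Q.max(0))[:2]/2,"ext",np.ptp(Q,0)[:2])
    return im
E
python3 - <<'E'
from h import *
im=see(["short_objective_mid"]); save(im,"w1"); to((.54,-.347,.2)); print(state()["time_s"],cam(im)[2],-cam(im)[2].T@cam(im)[3])
E
```

```text
short_objective_mid mark 0.8 [177. 316.] [ 0.5388 -0.3472]
short_objective_mid region 0.76 433 ztop 0.035421688944916964 mid [ 0.5423 -0.3483] ext [0.0239 0.0242]
tcp [ 0.5392 -0.3472  0.2113] yaw_y 1.6405024857241148 -> mm [ 0.2  0.8 11.3]
2.7 [[ 0.9995  0.0324 -0.0018]
 [ 0.0318 -0.9654  0.2589]
 [ 0.0067 -0.2588 -0.9659]] [ 0.5395 -0.2798  0.3531]
```

View pics/w1.png

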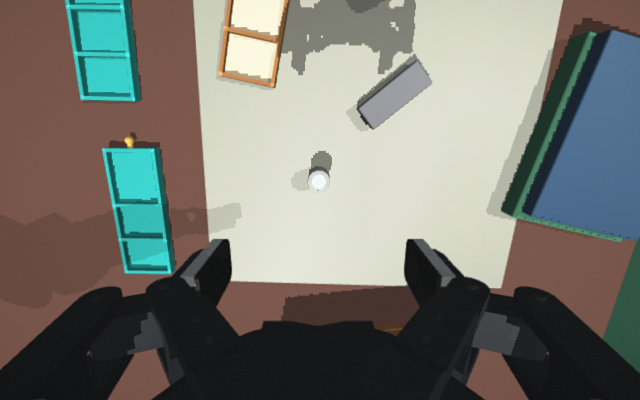

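Call:
drive_tool([
  [0,0,0,0,0,50,0.7],
  [0,0,0,0,0,100,0.6],
  [0,0,0,0,0,150,0.6],
  [0,0,0,0,0,180,0.6],
  [0,0,0,0,0,199,0.6],
  [0,0,0,0,0,199,0.6],
  [0,0,0,0,0,199,0],
  [0,0,0,0,0,199,0],
  [0,0,0,0,0,199,0],
  [0,0,0,0,0,199,0],
  [0,0,0,0,0,199,0],
  [0,0,0,0,0,199,0],
  [0,0,0,0,0,199,0],
])

```text
time_s: 4.0
tcp_pos: [0.541, -0.3481, 0.0147]
ee_rot: [2.185, 2.252, 0.0]
wrist_force: [-0.3, -1.6, 7.3]
width: 0.0237
grasp_force: 59.3
```

Call:
drive_tool([
  [0,0,0,0,0,-30,0],
  [0,0,0,0,0,-75,0],
  [0,0,0,10,-10,-120,0],
  [0,0,0,40,-30,-160,0],
  [0,0,0,78,-50,-190,0],
  [0,0,0,78,-50,-190,0],
  [0,0,0,78,-50,-190,0],
])

```text
time_s: 4.7
tcp_pos: [0.4879, -0.2701, 0.2043]
ee_rot: [2.183, 2.254, 0.001]
wrist_force: [-0.0, 0.2, -0.7]
width: 0.0237
grasp_force: 59.0
```

```bash
cat >> h.py <<'E'
def tray(name,L,im=None,c="wrist"):
    im=get_image(c) if im is None else im
    for g in regions_of(c,name)[:3]:
        r,cc=np.nonzero(g["region"]); P=at_z(im,np.c_[cc,r],.012)[:,:2]
        (x,y),(w,h),a=cv2.minAreaRect((P*1000).astype(np.float32))
        if h<w: a-=90; w,h=h,w   # own x dir = angle a
        if a>90: a-=180
        a=(a+90)%180-90
        print(name,round(g["conf"],2),"ctr",(round(x,1),round(y,1)),"size",(round(w,1),round(h,1)),"ownx deg",round(a,1))
    return im
E
python3 - <<'E'
from h import *
print(state()["width"],state()["wrist_force"])
im=tray("long_tray",.164); save(im,"w2"); see(["long_tray","short_objective_mid","slim_eyepiece_mid"],im=im); to((.482,.123,.2))
E
```

```text
0.023717775850202228 [-0.0367  0.1587 -0.7028]
long_tray 0.92 ctr (302.9, -180.0) size (68.0, 174.8) ownx deg 0.5
long_tray 0.64 ctr (320.6, -395.9) size (67.6, 179.0) ownx deg 1.1
long_tray 0.6 ctr (472.3, -162.5) size (65.0, 165.0) ownx deg -10.1
long_tray mark 0.92 [ 75. 305.] [ 0.4711 -0.1585]
long_tray mark 0.77 [ 94. 153.] [ 0.2989 -0.1834]
long_tray region 0.92 9531 ztop 0.013196173366428143 mid [ 0.3006 -0.1794] ext [0.0648 0.1758]
long_tray region 0.64 3881 ztop 0.013166046968290768 mid [ 0.3682 -0.3722] ext [0.1648 0.2282]
short_objective_mid mark 0.64 [248. 320.] [ 0.4953 -0.36  ]
short_objective_mid region 0.71 2843 ztop 0.22484871293326536 mid [ 0.4886 -0.2704] ext [0.0235 0.0255]
slim_eyepiece_mid mark 0.72 [ 57. 452.] [ 0.6208 -0.1405]
slim_eyepiece_mid mark 0.46 [ 77. 307.] [ 0.4745 -0.164 ]
slim_eyepiece_mid region 0.76 1403 ztop 0.06303733130626189 mid [ 0.6191 -0.1384] ext [0.0293 0.0294]
slim_eyepiece_mid region 0.52 2834 ztop 0.22484913858616176 mid [ 0.4886 -0.2705] ext [0.0233 0.0257]
tcp [ 0.4872 -0.2709  0.2009] yaw_y 1.7020033772903662 -> mm [393.8   6.5   1.4]
```

View pics/w2.png

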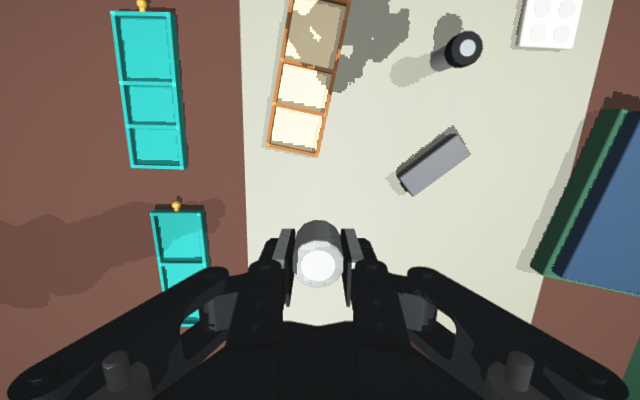

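Call:
drive_tool([
  [0,0,0,40,2,0,0],
  [0,0,0,85,3,0,0],
  [0,0,0,130,4,0,0],
  [0,0,0,175,5,0,0],
  [0,0,0,220,6,0,0],
  [0,0,0,265,6,0,0],
  [0,0,0,295,6,0,0],
  [0,0,0,295,6,0,0],
  [0,0,0,295,6,0,0],
])

```text
time_s: 6.0
tcp_pos: [0.4845, 0.0248, 0.2019]
ee_rot: [-2.186, -2.257, 0.001]
wrist_force: [-0.2, -0.9, -1.3]
width: 0.0238
grasp_force: 59.0
```

```bash
python3 - <<'E'
from h import *
im=tray("short_tray",.118); save(im,"w3"); see(["short_tray","oil_bottle_mid","long_objective_mid"],im=im); to((.482,.123,.2)); print(state()["time_s"])
E
```

```text
short_tray 0.7 ctr (484.2, 153.5) size (62.6, 106.7) ownx deg 2.2
short_tray mark 0.9 [ 51. 320.] [0.4832 0.1612]
short_tray region 0.7 6456 ztop 0.012494721813828616 mid [0.4841 0.1539] ext [0.066 0.109]
oil_bottle_mid mark 0.93 [ 59. 449.] [0.6138 0.1533]
oil_bottle_mid region 0.63 1083 ztop 0.05650415489143179 mid [0.6131 0.1541] ext [0.0165 0.0169]
long_objective_mid mark 0.66 [304. 303.] [ 0.4719 -0.1369]
long_objective_mid region 0.75 588 ztop 0.053950155865608744 mid [ 0.6303 -0.0044] ext [0.0131 0.0132]
tcp [0.4845 0.0237 0.2023] yaw_y 1.6480085189766442 -> mm [99.3  0.3  2.3]
6.4
```

View pics/w3.png

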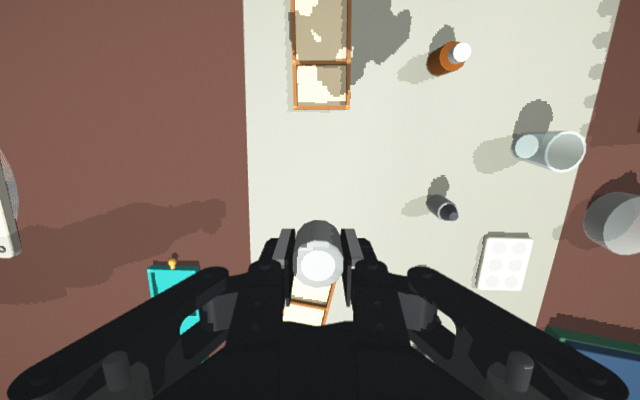

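Call:
drive_tool([
  [0,0,0,45,2,20,0],
  [0,0,0,90,3,60,0],
  [0,0,0,101,3,105,0],
  [0,0,0,101,3,145,0],
  [0,0,0,101,3,170,0],
  [0,0,0,101,3,180,0],
  [0,0,0,101,3,183,0],
  [0,0,0,101,3,185,0],
  [0,0,0,101,3,185,0],
  [0,0,0,101,3,185,0],
])

```text
time_s: 7.4
tcp_pos: [0.4861, 0.1257, 0.0189]
ee_rot: [2.187, 2.253, 0.005]
wrist_force: [1.5, -0.3, -1.5]
width: 0.0237
grasp_force: 59.2
```

Call:
drive_tool([
  [0,0,0,0,0,1,0],
  [0,0,0,0,0,2,0],
  [0,0,0,0,0,2,0],
])

```text
time_s: 7.7
tcp_pos: [0.4862, 0.1258, 0.0185]
ee_rot: [2.186, 2.253, 0.006]
wrist_force: [-4.2, -0.5, 16.6]
width: 0.0239
grasp_force: 60.9
```

Call:
drive_tool([
  [0,0,0,0,0,2,0.55],
  [0,0,0,0,0,2,0.55],
  [0,0,0,0,0,2,0.55],
  [0,0,0,0,0,-10,0.55],
  [0,0,0,0,0,-50,0.55],
  [0,0,0,0,0,-100,0.55],
  [0,0,4,-20,20,-130,0.6],
  [0,0,8,-55,55,-130,0.6],
  [0,0,12,-90,90,-130,0.6],
  [0,0,12,-120,125,-130,0.6],
  [0,0,12,-135,140,-130,0.6],
  [0,0,12,-135,140,-130,0.6],
  [0,0,12,-135,140,-130,0.6],
])

```text
time_s: 9.0
tcp_pos: [0.628, -0.0053, 0.1452]
ee_rot: [-2.411, -2.012, 0.001]
wrist_force: [-0.7, -0.3, 0.4]
width: 0.0512
grasp_force: 0.0
```

```bash
python3 - <<'E'
from h import *
im=see(["long_objective_mid"]); to((.630,-.0045,.013)); to((.619,-.138,.03))
see(["short_objective_mid"],"top"); print(state()["time_s"])
E
```

```text
long_objective_mid mark 0.6 [192. 322.] [ 0.6324 -0.0064]
long_objective_mid region 0.56 679 ztop 0.05433120748061696 mid [ 0.6306 -0.005 ] ext [0.0137 0.0138]
tcp [ 0.6275 -0.0041  0.1456] yaw_y -10.184847922543785 -> mm [  0.    2.6 132.6]
tcp [ 0.6275 -0.0041  0.1456] yaw_y -10.184847922543785 -> mm [-133.3   15.4  115.6]
9.3
```

Call:
drive_tool([
  [0,0,0,0,3,40,0.6],
  [0,0,0,0,3,85,0.6],
  [0,0,0,0,3,120,0.6],
  [0,0,0,0,3,132,0.6],
  [0,0,0,0,3,132,0.6],
  [0,0,0,0,3,132,0],
  [0,0,0,0,3,132,0],
  [0,0,0,0,3,132,0],
  [0,0,0,0,3,132,0],
  [0,0,0,0,3,132,0],
  [0,0,0,0,3,132,0],
])

```text
time_s: 10.4
tcp_pos: [0.6336, -0.0056, 0.0163]
ee_rot: [2.409, 2.012, 0.007]
wrist_force: [-0.3, 0.7, 6.7]
width: 0.0219
grasp_force: 58.9
```

Call:
drive_tool([
  [0,0,0,0,0,-25,0],
  [0,0,0,0,0,-70,0],
  [0,0,0,-15,-10,-110,0],
  [0,0,0,-50,-30,-140,0],
  [0,0,0,-95,-50,-150,0],
  [0,0,0,-140,-75,-150,0],
  [0,0,0,-180,-95,-150,0],
  [0,0,0,-220,-120,-150,0],
  [0,0,0,-255,-130,-150,0],
  [0,0,0,-255,-130,-150,0],
  [0,0,0,-255,-130,-150,0],
])

```text
time_s: 11.5
tcp_pos: [0.4579, -0.2342, 0.1641]
ee_rot: [2.413, 2.01, 0.002]
wrist_force: [-0.4, 0.0, -0.8]
width: 0.0222
grasp_force: 58.9
```

```bash
python3 - <<'E'
from h import *
im=tray("long_tray",.164); save(im,"w4"); see(["long_objective_mid","long_tray"],im=im); to((.461,-.219,.016)); print(state()["time_s"])
E
```

```text
long_tray 0.9 ctr (302.7, -179.6) size (70.2, 178.9) ownx deg -0.6
long_tray 0.62 ctr (473.8, -155.9) size (64.0, 178.0) ownx deg -10.3
long_tray 0.43 ctr (311.5, -360.5) size (40.9, 114.7) ownx deg -24.3
long_objective_mid mark 0.8 [258. 318.] [ 0.4452 -0.3113]
long_objective_mid region 0.64 2013 ztop 0.06312529462275952 mid [ 0.6188 -0.1383] ext [0.0301 0.0287]
long_tray mark 0.93 [165. 160.] [ 0.2962 -0.1861]
long_tray region 0.9 10690 ztop 0.013156587241338747 mid [ 0.3004 -0.1787] ext [0.0651 0.1784]
long_tray region 0.62 11483 ztop 0.01261839758519258 mid [ 0.4731 -0.1577] ext [0.0888 0.18  ]
tcp [ 0.4587 -0.2324  0.1632] yaw_y -10.13703127235894 -> mm [ 13.6  -0.  147.2]
11.8
```

View pics/w4.png

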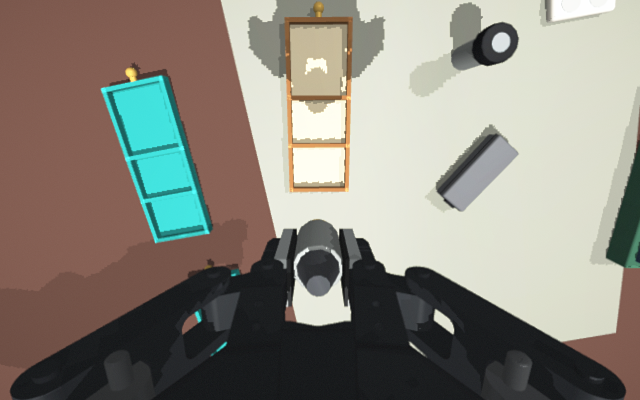

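Call:
drive_tool([
  [0,0,0,14,1,40,0],
  [0,0,0,14,1,85,0],
  [0,0,0,14,1,120,0],
  [0,0,0,14,1,137,0],
  [0,0,0,14,1,141,0],
  [0,0,0,14,1,142,0],
  [0,0,0,14,1,142,0],
  [0,0,0,14,1,142,0],
])

```text
time_s: 12.6
tcp_pos: [0.4626, -0.22, 0.0222]
ee_rot: [2.409, 2.013, 0.001]
wrist_force: [-0.4, -0.5, -0.9]
width: 0.022
grasp_force: 59.1
```

Call:
drive_tool([
  [0,0,0,0,0,1,0],
  [0,0,0,0,0,2,0],
  [0,0,0,0,0,3,0],
  [0,0,0,0,0,3,0],
])

```text
time_s: 13.0
tcp_pos: [0.4622, -0.2201, 0.0202]
ee_rot: [2.41, 2.013, 0.002]
wrist_force: [-2.4, 1.9, 10.6]
width: 0.0222
grasp_force: 60.2
```

Call:
drive_tool([
  [0,0,0,0,0,3,0.5],
  [0,0,0,0,0,3,0.5],
  [0,0,0,0,0,3,0.5],
  [0,0,0,0,0,-10,0.5],
  [0,0,0,0,0,-50,0.5],
  [0,0,0,0,0,-95,0.5],
  [0,0,-4,20,25,-120,0.7],
  [0,0,-8,50,65,-120,0.7],
  [0,0,-12,80,105,-120,0.7],
  [0,0,-12,109,140,-120,0.7],
  [0,0,-12,109,140,-120,0.7],
  [0,0,-12,109,140,-120,0.7],
])

```text
time_s: 14.2
tcp_pos: [0.6188, -0.1365, 0.137]
ee_rot: [-2.184, -2.256, 0.002]
wrist_force: [-0.2, 0.5, -0.2]
width: 0.0601
grasp_force: 0.0
```

```bash
python3 - <<'E'
from h import *
see(["slim_eyepiece_mid"]); to((.619,-.138,.035)); see(["short_objective_mid","long_objective_mid"],"top");print(state()["time_s"])
E
```

```text
slim_eyepiece_mid mark 0.83 [197. 320.] [ 0.6212 -0.1384]
slim_eyepiece_mid region 0.84 1290 ztop 0.0631930361949847 mid [ 0.6198 -0.1383] ext [0.0286 0.0294]
tcp [ 0.6175 -0.1382  0.1381] yaw_y 1.673129182947515 -> mm [  0.1   1.6 103.1]
short_objective_mid mark 0.48 [206. 270.] [0.4786 0.1205]
short_objective_mid region 0.62 72 ztop 0.04172986207654115 mid [0.4852 0.125 ] ext [0.0237 0.024 ]
14.6
```

Call:
drive_tool([
  [0,0,0,0,2,40,0.7],
  [0,0,0,0,2,80,0.6],
  [0,0,0,0,2,102,0.6],
  [0,0,0,0,2,102,0.6],
  [0,0,0,0,2,102,0],
  [0,0,0,0,2,102,0],
  [0,0,0,0,2,102,0],
  [0,0,0,0,2,102,0],
  [0,0,0,0,2,102,0],
  [0,0,0,0,2,102,0],
])

```text
time_s: 15.6
tcp_pos: [0.622, -0.1377, 0.0381]
ee_rot: [2.185, 2.253, 0.003]
wrist_force: [-0.3, -0.7, 6.8]
width: 0.028
grasp_force: 59.4
```

Call:
drive_tool([
  [0,0,0,0,0,-20,0],
  [0,0,0,0,0,-60,0],
  [0,0,0,0,-10,-100,0],
  [0,0,0,15,-30,-130,0],
  [0,0,0,50,-55,-150,0],
  [0,0,0,90,-80,-150,0],
  [0,0,0,130,-105,-150,0],
  [0,0,0,175,-120,-150,0],
  [0,0,0,210,-128,-150,0],
  [0,0,0,235,-128,-150,0],
  [0,0,0,235,-128,-150,0],
  [0,0,0,235,-128,-150,0],
])

```text
time_s: 16.8
tcp_pos: [0.4853, 0.0938, 0.1862]
ee_rot: [2.186, 2.256, -0.001]
wrist_force: [0.5, 0.4, -0.9]
width: 0.0279
grasp_force: 59.3
```

```bash
python3 - <<'E'
from h import *
im=tray("short_tray",.118); save(im,"w5"); see(["slim_eyepiece_mid","short_tray","short_objective_mid"],im=im); to((.4833,.182,.04)); print(state()["time_s"])
E
```

```text
short_tray 0.96 ctr (484.0, 164.4) size (62.2, 129.9) ownx deg 2.6
slim_eyepiece_mid mark 0.67 [240. 316.] [0.4863 0.0289]
slim_eyepiece_mid region 0.65 4116 ztop 0.21142460305621497 mid [0.4861 0.0936] ext [0.0281 0.0299]
short_tray mark 0.66 [115. 316.] [0.4823 0.1628]
short_tray region 0.96 6228 ztop 0.012651551487478211 mid [0.484  0.1647] ext [0.0659 0.1299]
short_objective_mid mark 0.77 [150. 316.] [0.4828 0.1264]
tcp [0.4857 0.0929 0.1862] yaw_y 1.6621032628418806 -> mm [ 89.2   0.2 146.2]
17.2
```

View pics/w5.png

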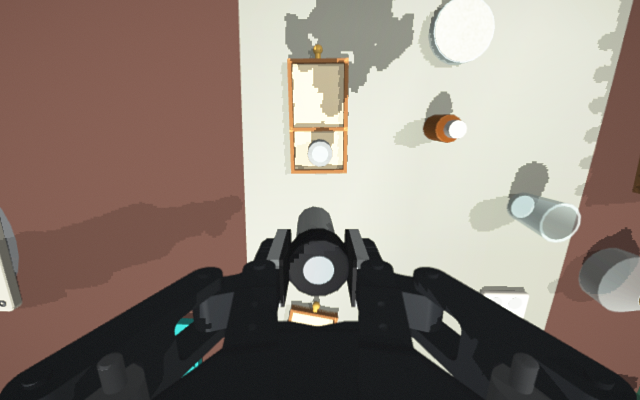

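Call:
drive_tool([
  [0,0,0,45,0,10,0],
  [0,0,0,88,0,40,0],
  [0,0,0,88,0,85,0],
  [0,0,0,88,0,120,0],
  [0,0,0,88,0,136,0],
  [0,0,0,88,0,140,0],
  [0,0,0,88,0,142,0],
  [0,0,0,88,0,142,0],
  [0,0,0,88,0,142,0],
])

```text
time_s: 18.1
tcp_pos: [0.4842, 0.1818, 0.0457]
ee_rot: [2.187, 2.254, 0.004]
wrist_force: [-0.4, 1.1, -0.6]
width: 0.0283
grasp_force: 59.3
```

Call:
drive_tool([
  [0,0,0,0,0,1,0],
  [0,0,0,0,0,2,0],
  [0,0,0,0,0,2,0],
])

```text
time_s: 18.4
tcp_pos: [0.483, 0.1815, 0.0426]
ee_rot: [2.187, 2.255, 0.001]
wrist_force: [-0.2, -0.9, -0.4]
width: 0.0281
grasp_force: 59.3
```

Call:
drive_tool([
  [0,0,0,0,0,1,0],
  [0,0,0,0,0,2,0],
  [0,0,0,0,0,2,0],
])

```text
time_s: 18.7
tcp_pos: [0.4832, 0.1819, 0.042]
ee_rot: [2.187, 2.255, 0.002]
wrist_force: [-3.1, -1.7, 10.9]
width: 0.0277
grasp_force: 60.5
```

Call:
drive_tool([
  [0,0,0,0,0,2,0.55],
  [0,0,0,0,0,2,0.55],
  [0,0,0,0,0,2,0.55],
  [0,0,0,0,0,-10,0.55],
  [0,0,0,0,0,-50,0.55],
  [0,0,0,0,0,-95,0.55],
  [0,0,4,45,12,-105,0.8],
  [0,0,8,90,25,-105,0.8],
  [0,0,12,135,40,-105,0.8],
  [0,0,12,170,50,-105,0.8],
  [0,0,12,188,52,-105,0.8],
  [0,0,12,188,52,-105,0.8],
  [0,0,12,188,52,-105,0.8],
])

```text
time_s: 20.0
tcp_pos: [0.5289, 0.3708, 0.1453]
ee_rot: [2.41, 2.014, -0.001]
wrist_force: [0.3, -0.3, 0.5]
width: 0.0684
grasp_force: 0.0
```

```bash
python3 - <<'E'
from h import *
see(["wide_eyepiece_mid"]); to((.5316,.3744,.014)); see(["slim_eyepiece_mid","long_objective_mid"],"top");print(state()["time_s"])
E
```

```text
wide_eyepiece_mid mark 0.97 [182. 321.] [0.5338 0.3771]
wide_eyepiece_mid region 0.73 1534 ztop 0.04144684311494292 mid [0.5334 0.3777] ext [0.037  0.0372]
tcp [0.5292 0.3697 0.1457] yaw_y -10.337450778878374 -> mm [  5.1   1.6 131.7]
slim_eyepiece_mid mark 0.42 [206. 247.] [0.4751 0.1867]
slim_eyepiece_mid region 0.47 90 ztop 0.06994830269002648 mid [0.4799 0.1808] ext [0.0262 0.0233]
long_objective_mid mark 0.45 [214. 387.] [ 0.4618 -0.2252]
long_objective_mid region 0.64 54 ztop 0.059165017802485675 mid [ 0.4602 -0.22  ] ext [0.009  0.0122]
20.4
```

Call:
drive_tool([
  [0,0,0,8,3,40,0.8],
  [0,0,0,8,3,80,0.8],
  [0,0,0,8,3,115,0.8],
  [0,0,0,8,3,130,0.8],
  [0,0,0,8,3,130,0.8],
  [0,0,0,8,3,130,0],
  [0,0,0,8,3,130,0],
  [0,0,0,8,3,130,0],
  [0,0,0,8,3,130,0],
  [0,0,0,8,3,130,0],
  [0,0,0,8,3,130,0],
])

```text
time_s: 21.5
tcp_pos: [0.5351, 0.3794, 0.0178]
ee_rot: [2.411, 2.014, 0.007]
wrist_force: [0.0, -0.4, 6.5]
width: 0.036
grasp_force: 60.4
```

Call:
drive_tool([
  [0,0,0,0,0,-25,0],
  [0,0,0,0,0,-70,0],
  [0,0,0,-10,2,-115,0],
  [0,0,0,-40,4,-145,0],
  [0,0,0,-85,7,-150,0],
  [0,0,0,-130,10,-150,0],
  [0,0,0,-175,13,-150,0],
  [0,0,0,-220,16,-150,0],
  [0,0,0,-265,19,-150,0],
  [0,0,0,-310,22,-150,0],
  [0,0,0,-355,25,-150,0],
  [0,0,0,-400,28,-150,0],
  [0,0,0,-445,32,-150,0],
  [0,0,0,-480,35,-150,0],
  [0,0,0,-497,36,-150,0],
  [0,0,0,-497,36,-150,0],
  [0,0,0,-497,36,-150,0],
  [0,0,0,-497,36,-150,0],
])

```text
time_s: 23.3
tcp_pos: [0.4805, -0.1162, 0.1654]
ee_rot: [-2.41, -2.015, -0.0]
wrist_force: [0.5, -0.6, -0.9]
width: 0.0364
grasp_force: 60.1
```

```bash
python3 - <<'E'
from h import *
im=see(["wide_eyepiece_mid"]); to((.4807,-.1175,.02)); print(state()["time_s"])
E
```

```text
wide_eyepiece_mid mark 0.75 [250. 316.] [ 0.4665 -0.1877]
wide_eyepiece_mid region 0.86 5743 ztop 0.18896333904977375 mid [ 0.4801 -0.1177] ext [0.0375 0.0378]
tcp [ 0.4806 -0.1161  0.1653] yaw_y -10.153392319072259 -> mm [ -1.4   0.3 145.3]
23.45
```

Call:
drive_tool([
  [0,0,0,-1,0,40,0],
  [0,0,0,-1,0,85,0],
  [0,0,0,-1,0,120,0],
  [0,0,0,-1,0,135,0],
  [0,0,0,-1,0,139,0],
  [0,0,0,-1,0,141,0],
  [0,0,0,-1,0,141,0],
  [0,0,0,-1,0,141,0],
])

```text
time_s: 24.25
tcp_pos: [0.4816, -0.1182, 0.0256]
ee_rot: [2.409, 2.013, 0.003]
wrist_force: [0.2, 0.7, -0.1]
width: 0.0361
grasp_force: 60.2
```

Call:
drive_tool([
  [0,0,0,0,0,1,0],
  [0,0,0,0,0,2,0],
  [0,0,0,0,0,2,0],
])

```text
time_s: 24.55
tcp_pos: [0.4804, -0.1182, 0.0225]
ee_rot: [2.411, 2.014, 0.0]
wrist_force: [-0.4, 0.3, -0.5]
width: 0.0363
grasp_force: 60.2
```

Call:
drive_tool([
  [0,0,0,0,0,1,0],
  [0,0,0,0,0,2,0],
  [0,0,0,0,0,2,0],
])

```text
time_s: 24.85
tcp_pos: [0.4804, -0.1182, 0.0217]
ee_rot: [2.411, 2.013, 0.001]
wrist_force: [-2.3, 0.7, 11.5]
width: 0.0361
grasp_force: 61.4
```

Call:
drive_tool([
  [0,0,0,0,0,2,0.65],
  [0,0,0,0,0,2,0.65],
  [0,0,0,0,0,2,0.65],
  [0,0,0,0,0,-10,0.65],
  [0,0,0,0,0,-50,0.6],
  [0,0,0,0,0,-95,0.6],
  [0,0,0,40,12,-125,0.6],
  [0,0,0,85,25,-125,0.6],
  [0,0,0,130,38,-125,0.6],
  [0,0,0,175,50,-125,0.6],
  [0,0,0,220,63,-125,0.6],
  [0,0,0,260,75,-125,0.6],
  [0,0,0,291,82,-125,0.6],
  [0,0,0,291,82,-125,0.6],
  [0,0,0,291,82,-125,0.6],
])

```text
time_s: 26.35
tcp_pos: [0.6126, 0.1543, 0.1454]
ee_rot: [2.409, 2.016, -0.001]
wrist_force: [0.3, -0.6, 0.1]
width: 0.0514
grasp_force: 0.0
```

```bash
python3 - <<'E'
from h import *
im=see(["oil_bottle_mid"]); to((.613,.154,.014)); see(["wide_eyepiece_mid"],"top");print(state()["time_s"])
E
```

```text
oil_bottle_mid mark 0.82 [191. 316.] [0.6116 0.155 ]
oil_bottle_mid region 0.8 902 ztop 0.056701868208441766 mid [0.6134 0.1542] ext [0.0162 0.0164]
tcp [0.6124 0.1524 0.1456] yaw_y -10.337099224292992 -> mm [  1.7   0.4 131.6]
wide_eyepiece_mid mark 0.56 [206. 353.] [ 0.4844 -0.1244]
wide_eyepiece_mid region 0.44 116 ztop 0.04736802118003702 mid [ 0.4784 -0.1184] ext [0.0324 0.0324]
26.65
```

Call:
drive_tool([
  [0,0,0,0,0,40,0.6],
  [0,0,0,0,0,85,0.6],
  [0,0,0,0,0,120,0.6],
  [0,0,0,0,0,132,0.6],
  [0,0,0,0,0,132,0.6],
  [0,0,0,0,0,132,0],
  [0,0,0,0,0,132,0],
  [0,0,0,0,0,132,0],
  [0,0,0,0,0,132,0],
  [0,0,0,0,0,132,0],
  [0,0,0,0,0,132,0],
])

```text
time_s: 27.75
tcp_pos: [0.615, 0.1541, 0.0162]
ee_rot: [2.409, 2.012, 0.008]
wrist_force: [0.0, 0.2, 6.4]
width: 0.0261
grasp_force: 59.3
```

Call:
drive_tool([
  [0,0,0,0,0,-25,0],
  [0,0,0,0,0,-70,0],
  [0,0,0,-10,-2,-115,0],
  [0,0,0,-40,-8,-145,0],
  [0,0,0,-85,-20,-150,0],
  [0,0,0,-130,-30,-150,0],
  [0,0,0,-175,-40,-150,0],
  [0,0,0,-220,-50,-150,0],
  [0,0,0,-265,-60,-150,0],
  [0,0,0,-310,-72,-150,0],
  [0,0,0,-340,-80,-150,0],
  [0,0,0,-347,-81,-150,0],
  [0,0,0,-347,-81,-150,0],
  [0,0,0,-347,-81,-150,0],
])

```text
time_s: 29.15
tcp_pos: [0.4719, -0.1727, 0.1637]
ee_rot: [2.41, 2.014, 0.001]
wrist_force: [0.3, 0.3, 0.0]
width: 0.0257
grasp_force: 59.1
```

```bash
python3 - <<'E'
from h import *
im=see(["oil_bottle_mid","wide_eyepiece_mid"]); to((.4705,-.1736,.018)); save(im,"w6"); print(state()["time_s"])
E
```

```text
oil_bottle_mid mark 0.84 [257. 318.] [ 0.4591 -0.2468]
oil_bottle_mid region 0.8 4146 ztop 0.20402844035559545 mid [ 0.4726 -0.1723] ext [0.0165 0.0169]
wide_eyepiece_mid mark 0.62 [131. 317.] [ 0.4819 -0.1197]
wide_eyepiece_mid region 0.85 1375 ztop 0.04562620802339046 mid [ 0.4811 -0.1202] ext [0.0367 0.0374]
tcp [ 0.4718 -0.1723  0.1632] yaw_y -10.14315274366128 -> mm [ -1.5  -1.  145.2]
29.4
```

View pics/w6.png

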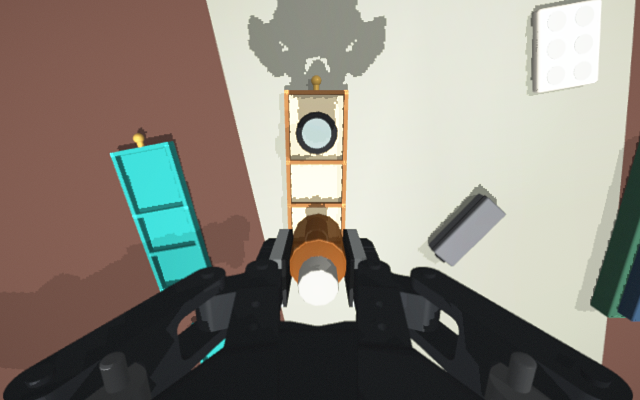

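Call:
drive_tool([
  [0,0,0,-1,-1,40,0],
  [0,0,0,-1,-1,85,0],
  [0,0,0,-1,-1,120,0],
  [0,0,0,-1,-1,134,0],
  [0,0,0,-1,-1,138,0],
  [0,0,0,-1,-1,140,0],
  [0,0,0,-1,-1,140,0],
  [0,0,0,-1,-1,140,0],
])

```text
time_s: 30.2
tcp_pos: [0.4713, -0.1745, 0.0246]
ee_rot: [2.409, 2.013, 0.002]
wrist_force: [0.3, -0.2, -0.4]
width: 0.0262
grasp_force: 59.1
```

Call:
drive_tool([
  [0,0,0,0,0,1,0],
  [0,0,0,0,0,2,0],
  [0,0,0,0,0,2,0],
])

```text
time_s: 30.5
tcp_pos: [0.4702, -0.1742, 0.0216]
ee_rot: [2.411, 2.014, 0.0]
wrist_force: [-1.1, -0.4, -0.2]
width: 0.0263
grasp_force: 59.1
```

Call:
drive_tool([
  [0,0,0,0,0,1,0],
  [0,0,0,0,0,2,0],
  [0,0,0,0,0,2,0],
])

```text
time_s: 30.8
tcp_pos: [0.4703, -0.1743, 0.0201]
ee_rot: [2.411, 2.013, 0.0]
wrist_force: [-1.6, 0.3, 6.7]
width: 0.0263
grasp_force: 59.8
```

Call:
drive_tool([
  [0,0,0,0,0,2,0.5],
  [0,0,0,0,0,2,0.5],
  [0,0,0,0,0,2,0.5],
  [0,0,0,0,0,-10,0.5],
  [0,0,0,0,0,-50,0.5],
  [0,0,0,0,0,-95,0.5],
  [0,0,0,-20,-10,-140,0.5],
  [0,0,0,-60,-30,-180,0.5],
  [0,0,0,-90,-60,-200,0.5],
  [0,0,0,-90,-60,-200,0.5],
  [0,0,0,-90,-60,-200,0.5],
])

```text
time_s: 31.9
tcp_pos: [0.3948, -0.253, 0.2209]
ee_rot: [2.412, 2.009, 0.002]
wrist_force: [0.2, 0.2, 0.1]
width: 0.043
grasp_force: 0.0
```

```bash
python3 - <<'E'
from h import *
im=see(["oil_bottle_mid","long_objective_mid","wide_eyepiece_mid"]); save(im,"w7")
im=see(["slim_eyepiece_mid","short_objective_mid","oil_bottle_mid"],"top"); i=im["pixels"][100:300,150:480,::-1]
cv2.imwrite("pics/t2.png",cv2.resize(i,None,fx=2.4,fy=2.4,interpolation=cv2.INTER_CUBIC)); print(state()["time_s"])
E
```

```text
oil_bottle_mid mark 0.58 [ 93. 370.] [ 0.4692 -0.1724]
oil_bottle_mid region 0.92 706 ztop 0.060548392930350886 mid [ 0.4706 -0.1743] ext [0.0165 0.0163]
long_objective_mid mark 0.93 [141. 374.] [ 0.4664 -0.2248]
long_objective_mid mark 0.42 [ 94. 372.] [ 0.4716 -0.1735]
long_objective_mid region 0.93 473 ztop 0.05829291334963298 mid [ 0.4623 -0.2201] ext [0.0133 0.0133]
wide_eyepiece_mid mark 0.56 [ 38. 375.] [ 0.4838 -0.1178]
wide_eyepiece_mid region 0.7 1407 ztop 0.04571151446884885 mid [ 0.4802 -0.1205] ext [0.0367 0.0369]
wide_eyepiece_mid region 0.44 456 ztop 0.058303896200341765 mid [ 0.4623 -0.2201] ext [0.0133 0.0133]
slim_eyepiece_mid mark 0.45 [206. 247.] [0.476  0.1879]
short_objective_mid mark 0.52 [206. 269.] [0.4764 0.1251]
oil_bottle_mid mark 0.42 [213. 368.] [ 0.4647 -0.1698]
32.6
```

View pics/w7.png

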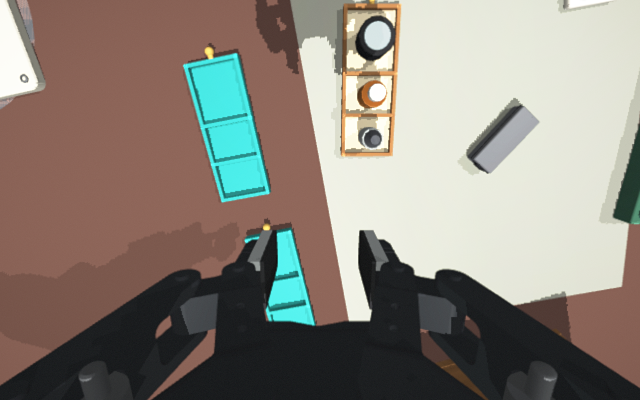

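View pics/t2.png

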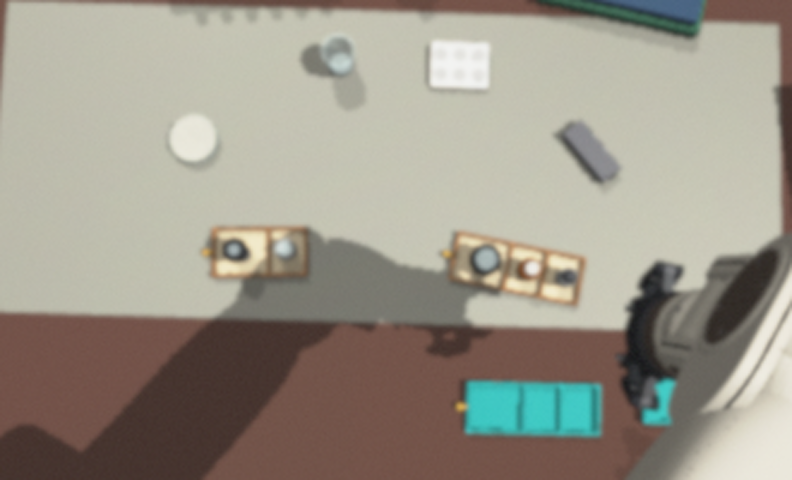

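The wrist picture shows the wide eyepiece (375,38), bottle (372,94) and long objective (371,137) upright in the long tray. The top picture shows the slim eyepiece (234,250) and short objective (284,248) in the short tray, and the bystanders where they were.

```bash
python3 -c "
from plant import *
print(hand_in())"
```

```text
the job is handed in; nothing more can be done
None
```

I handed the job in at about 33 s of the 106 s allowed. The last pictures show all five parts upright in their compartments and the slide box, petri dish and beaker where they started; the hand-in gave no verdict.

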